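# Load the seal-test pot and lock its bayonet cover

### The job

Stand the white-lidded sample jar upright on the sprung platform in the test pot and let go of it. Then put the white cover over it with its orange lugs in the pot's red-marked gaps, push it down against the spring, turn it clockwise (seen from above) until its grip bar points at the green marks, and let it spring up so that it is locked, then let go. Never tip the sample over, and leave the gold-lidded jars and the carton where they are.

Things in the scene. Friction and masses are not known exactly. Their poses are not given: they have to be found in the camera images.
- pot: Fixed round grey and aluminium test pot, 92 mm across, 50 mm high, on a 112 mm dark flange. Origin: centre of its underside, on the table; z up; x axis through both green marks. Mouth 62 mm across, with a rim lip on the inside. Locked, the cover has its x axis along the pot's x axis (either way round) and its underside 40 mm above this origin.
- pot_gap (a point): One of two opposite gaps in the lip, marked red, for the cover's lugs, at rim height (50 mm), 37 mm from the pot's axis. Each is about 17 mm wide, from 31 to 40 mm radius. The line through both is turned 80 deg (1.396 rad) anticlockwise, seen from above, from the pot's x axis.
- pot_channel (a point): Channel under the lip, leading clockwise from each gap to a green mark. This point: half-way along one, at the lip's underside, 41 mm above the pot's underside; the channel floor (hard stop) is at 28 mm, a lug is 6 mm high. So the cover turns only with its underside 29 to 34 mm above the pot's origin. Solid stops block turning anticlockwise from the gaps or past the pockets.
- pot_lock (a point): One of two opposite green marks on the rim, on the pot's x axis, 37 mm out, at rim height (50 mm). Beneath each, at the channel's end, the lip's underside has a pocket 5 mm deep (roof 46 mm above the pot's underside), in which a lug is caught when the cover springs up.
- platform (a joint): Spring platform inside the pot: 0 at its upper stop, grows to 0.022 m as it is pushed down. The spring gives about 5 N at 0, 9 N at the locked cover's depth (0.008 m) and 14 N at 0.018 m.
- platform_top (a point): Centre of the top face of the black platform in the pot (34 mm above the pot's underside when up). It has a raised edge 3 mm high, 48 mm inside diameter, in which the jar's foot stands.
- cover_center (a point): White bell-shaped cover, 74 mm high, 160 g, standing loose, mouth down. This point: on its axis, 37 mm above its underside; z up. Bell 58 mm outside, 52 mm inside, 42 mm high. Black grip bar on top, along the cover's x axis: 52 mm long, 14 mm wide (along y), from 42 to 74 mm above the underside. Over the loaded jar, lugs in the gaps, unpushed, its underside is 48 mm above the pot's origin.
- cover_lug (a point): Outer end of one of two opposite orange lugs at the cover's foot, on its x axis (in line with the grip bar), 37 mm from its axis, 3 mm above its underside. Each lug is 11 mm wide and 6 mm high. A 16 mm boss inside the cover, 36 mm above its underside, presses on the jar's lid.
- sample_center (a point): Sample jar with a white lid and amber glass with a green band: 42 mm diameter, 50 mm high, about 110 g; this point is its centre, 25 mm above its underside. z up. When it stands on the platform its top is 34 mm above the pot's rim.
- jar_a_center (a point): Gold-lidded jar of the same size, to be left alone; the point is its centre, 25 mm up.
- jar_b_center (a point): Gold-lidded jar of the same size, to be left alone; the point is its centre, 25 mm up.
- carton_center (a point): Green and white carton 50 x 50 x 70 mm, to be left alone; the point is its centre, 35 mm up.
There are look-alikes about, which are no part of the job. What is shaped like the part that bears cover_center but blue is not meant.

How it is judged:
By the outcome, as a careful person would: the job done as asked, in the order asked, and still so for the second after the job is handed in, with the robot touching nothing.
It also fails if it takes over 56 s, if anything falls off the work surface, if the arm or the gripper's body presses on something with over 40 N, if the wrist force passes 120 N, or if a joint passes its speed limit or range.

### The arm

A 6-joint arm with a two-finger parallel gripper is mounted at the origin on the work surface. World frame = base frame: x ahead of the robot, y to its left, z up, the work surface at z = 0. Lengths are in m, angles in rad, forces in N, time in s.
With the tool pointing down it reaches from about 0.4 to 0.825 m from the base axis. Payload 7 kg.
Tool frame: the origin (TCP) lies midway between the tips of the shut fingers; the grasp point (between the pads) lies hold_point_z behind it (hold_point_z is the distance from the TCP to the grasp point, in m); z points along the fingers, y is the line along which they close (so a half turn about z gives the same grasp; the last joint's range is limited). The gripper opens to 88 mm and grips with 3 to 60 N. Pads are 19 mm wide; open, the fingers measure 130 mm over their backs; the gripper's body (78 mm by 193 mm) begins 47 mm behind the grasp point.
Start: joints at [1.553, 0.359, 0.012, 0, -1.224, -0.288], TCP at [0.203, 0.644, 0.227] pointing down, gripper open.
Joint ranges: [-3.07, 3.07], [-1.43, 2.12], [-1.02, 1.25], [-3.03, 1.67], [-3.05, -0], [-3.03, 3.03]. Speed limits (rad/s): [2.39, 2.39, 3.01, 3.14, 3.14, 3.14].

### API

Orientations are given as [roll, pitch, yaw] about the fixed x, y, z axes, in that order (R = Rz(yaw) Ry(pitch) Rx(roll)).
In Python, from station import * gives the robot as it stands.
- The arm moves only by the tool apply_moves, never from a script. Its argument "steps" is a list of rows, each an object with "translation": the shift along the world's x, y, z scaled (see below), a list of three; "rotation": the turn, a rotation vector about the world's x, y, z scaled (see below), a list of three. A call has exactly 10 rows; each row is the pose to reach, as a shift and turn from the pose commanded when the call began; what a row does not reach only later rows make up. The controller multiplies each number of a shift by 250 mm and each number of a turn by 30 degrees. A row lasts 1/12 s, in which the tool goes at most 41.7 mm and 7.16 degrees, less where a joint would pass 70% of its speed; a pose out of reach is approached as far as the arm can. A call with a number of a shift or a turn outside -1 to 1 is refused whole. A call with a gripper value outside its range is refused whole. "jaw" is the closure, from -1 (fully open) to 1 (shut), so that 0 is half open, set as the call begins (left out, the last holds). The fingers move at their own pace and stop on an object; "newtons" is the grip in N (left out, the last holds). Time passes only in rows, so rows that repeat a pose let the fingers close, or fill a call up. It gives the time, the measured TCP pose, the force, the opening and the grip force at its end, in the units of the state.
- get_state(): the state, without advancing time (a new reading comes with each control period).
- grab_frame(name): name is "side" or "top" or "wrist"; returns the picture (400x640x3 uint8, blue, green, red); there is no depth.
- camera_model(name): a dict with "fx", "fy", "cx", "cy" (pixels), "xyz" and "rotation" of the camera in the world. Camera axes: x right, y down, z forward; pixel columns grow to the right and rows downward; lengths in m; the calibration is good to about 2 mm. A picture is of the moment at which its call begins: read the wrist's pose just before it. camera_model takes no time and is no camera call; for the wrist camera it gives the pose at the moment of the call.
- job_done(): hands the job in; it is judged then, once.
The state is a dict: "t": time; "q": joint angles; "qd": joint speeds; "joint_efforts": joint torques, N m; "eef_pos": TCP position; "ee_rot": TCP orientation; "force": force on the tool from outside, world axes, zero at the start; "moment": the same for the moment, N m; "width": finger opening in m; "gripper_force": force on a finger pad.
Only numpy, scipy, OpenCV 4.12 (cv2) and the standard library are available. Lean on these libraries where they do the work, as an engineer would, in place of code of your own. Each camera call takes 0.05 s, during which the arm holds its last target. There are 200 camera calls.

## Working session

There is one attempt and no reset: what is moved stays moved. The work goes in short steps, Python scripts to look and compute and a tool call to move; the robot and the scene stay as the last step left them, time stands still between calls to the robot, and variables do not carry over. Pictures are saved under pics/ and viewed, at most 12 in all, crops included, and the job is handed in when it is done.

Besides the shell and the picture viewer there is one more tool, called after "Request:" as a command line: name --argument value ..., lists and objects as JSON in quotes. apply_moves: Moves the arm, as the interface text tells. Shifts and turns lie within -1 to 1; 1 stands for 250 mm of shift or 30 degrees of turn. Its arguments: {"type":"object","properties":{"steps":{"type":"array"},"jaw":{"type":"number"},"newtons":{"type":"number"}},"required":["steps"]}

```bash
mkdir -p pics; ls
python3 - <<'E'
from station import *
import cv2
s=get_state();print(s)
for n in("top","side"):
    f=grab_frame(n);cv2.imwrite(f"pics/{n}0.png",f);print(n,camera_model(n))
E
```

```text
pics
{'t': 0.0, 'q': array([ 1.55309557e+00,  3.59404040e-01,  1.10907301e-02, -3.49766631e-04,
       -1.22411772e+00, -2.88111603e-01]), 'qd': array([-4.34862634e-04,  1.91434674e-03,  5.83396086e-04, -3.00162922e-04,
       -4.04920469e-03,  6.06139806e-05]), 'joint_efforts': array([ 3.26777138e-05, -5.82707405e+01,  2.93048108e+01,  6.99691325e+00,
        6.94245362e-03, -1.66459645e-04]), 'eef_pos': array([0.20309231, 0.64321848, 0.22562554]), 'ee_rot': array([ 3.13993189e+00, -1.49282224e-04, -3.05931349e-01]), 'force': array([-0.07389333, -1.01043297, -0.00923479]), 'moment': array([-0.02418012, -0.0141411 , -0.03325699]), 'gripper_force': 0.0, 'width': 0.087722883668128}
top {'fx': 442.69315233233533, 'fy': 442.69315233233533, 'cx': 320.25327661398154, 'cy': 190.8265225147876, 'xyz': array([ 0.44505685, -0.03513523,  1.13600051]), 'rotation': array([-3.02862448,  0.00705887, -1.5469613 ])}
side {'fx': 374.10358478551217, 'fy': 374.10358478551217, 'cx': 315.1945203283491, 'cy': 199.63454147981545, 'xyz': array([0.28510998, 0.49197685, 0.60306111]), 'rotation': array([-2.32623798,  0.02013125, -2.65677384])}
```

```bash
python3 -c "
import station;print([x for x in dir(station) if x[0]!='_']);print(getattr(station,'hold_point_z',None))"
```

```text
['Unreachable', 'camera_model', 'get_state', 'grab_frame', 'hold_point_z', 'job_done']
0.0188
```

View pics/top0.png

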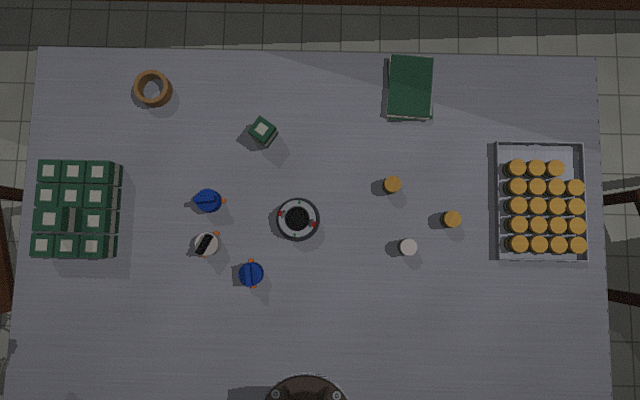

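View pics/side0.png

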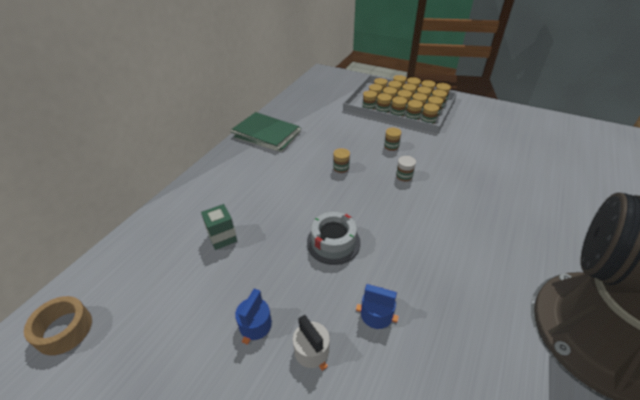

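```bash
cat > h.py <<'E'
from station import *
import numpy as np, cv2
from scipy.spatial.transform import Rotation as R
def ray(cam,u,v):
    d=R.from_euler('xyz',cam['rotation']).apply([(u-cam['cx'])/cam['fx'],(v-cam['cy'])/cam['fy'],1.])
    return np.array(cam['xyz']),d
def onz(cam,u,v,z):
    o,d=ray(cam,u,v); return o+d*(z-o[2])/d[2]
def proj(cam,p):
    c=R.from_euler('xyz',cam['rotation']).inv().apply(np.array(p)-cam['xyz']); return cam['cx']+cam['fx']*c[0]/c[2],cam['cy']+cam['fy']*c[1]/c[2]
E
python3 - <<'E'
from h import *
np.set_printoptions(precision=4,suppress=True)
t=camera_model('top')
for n,u,v,z in [('base',305,395,.1),('pot',297,217,.05),('red1',280,213,.05),('red2',313,223,.05),('cover_bar',206,242,.074),('bar_e1',212,235,.074),('bar_e2',201,250,.074),('lug',216,236,.003),('sample',408,247,.05),('ja',392,184,.05),('jb',452,219,.05),('carton',262,129,.07),('blue1',207,200,.074),('blue2',251,273,.074)]:
    print(n,onz(t,u,v,z))
w=camera_model('wrist');s=get_state();print(w,s['eef_pos'])
Rt=R.from_euler('xyz',s['ee_rot'])
print('cam in tool',Rt.inv().apply(w['xyz']-s['eef_pos']),(Rt.inv()*R.from_euler('xyz',w['rotation'])).as_matrix())
E
```

```text
base [ 0.1017 -0.0018  0.1   ]
pot [0.5021 0.031  0.05  ]
red1 [0.511 0.073 0.05 ]
red2 [ 0.4884 -0.0087  0.05  ]
cover_bar [0.4361 0.245  0.074 ]
bar_e1 [0.4531 0.2315 0.074 ]
bar_e2 [0.4169 0.2559 0.074 ]
lug [0.4513 0.239  0.003 ]
sample [ 0.4356 -0.241   0.05  ]
ja [ 0.5891 -0.2013  0.05  ]
jb [ 0.5061 -0.3484  0.05  ]
carton [0.7158 0.1225 0.07  ]
blue1 [0.5368 0.2479 0.074 ]
blue2 [0.3658 0.1345 0.074 ]
{'fx': 306.1299922154586, 'fy': 306.1299922154586, 'cx': 315.427660558298, 'cy': 199.68342661297015, 'xyz': array([0.2807, 0.6193, 0.3852]), 'rotation': array([ 2.8389, -0.0022, -1.8773])} [0.2031 0.6433 0.2257]
cam in tool [ 0.0813 -0.0003 -0.1595] [[-0.0006 -0.9545 -0.2982]
 [ 1.     -0.0008  0.0004]
 [-0.0006 -0.2982  0.9545]]
```

Request:
apply_moves --steps '[{"translation": [0.08,-0.14,0],"rotation": [0,0,-0.1]},{"translation": [0.16,-0.28,0],"rotation": [0,0,-0.2]},{"translation": [0.25,-0.42,0],"rotation": [0,0,-0.3]},{"translation": [0.33,-0.56,0],"rotation": [0,0,-0.4]},{"translation": [0.41,-0.7,0],"rotation": [0,0,-0.5]},{"translation": [0.5,-0.85,0],"rotation": [0,0,-0.55]},{"translation": [0.58,-1,0],"rotation": [0,0,-0.55]},{"translation": [0.58,-1,0],"rotation": [0,0,-0.55]},{"translation": [0.58,-1,0],"rotation": [0,0,-0.55]},{"translation": [0.58,-1,0],"rotation": [0,0,-0.55]}]'

```text
t: 0.93
eef_pos: [0.3484, 0.3936, 0.2267]
ee_rot: [-3.141, 0.0, -0.595]
force: [0.8, 0.0, -0.0]
width: 0.0875
gripper_force: 0.0
```

Request:
apply_moves --steps '[{"translation": [0.09,-0.15,-0.05],"rotation": [0,0,0]},{"translation": [0.18,-0.3,-0.11],"rotation": [0,0,0]},{"translation": [0.27,-0.45,-0.17],"rotation": [0,0,0]},{"translation": [0.35,-0.59,-0.22],"rotation": [0,0,0]},{"translation": [0.35,-0.59,-0.22],"rotation": [0,0,0]},{"translation": [0.35,-0.59,-0.22],"rotation": [0,0,0]},{"translation": [0.35,-0.59,-0.22],"rotation": [0,0,0]},{"translation": [0.35,-0.59,-0.22],"rotation": [0,0,0]},{"translation": [0.35,-0.59,-0.22],"rotation": [0,0,0]},{"translation": [0.35,-0.59,-0.22],"rotation": [0,0,0]}]'

```text
t: 1.77
eef_pos: [0.4355, 0.2475, 0.1719]
ee_rot: [-3.141, -0.0, -0.592]
force: [-0.1, 0.3, 0.3]
width: 0.0877
gripper_force: 0.0
```

```bash
cat >> h.py <<'E'
def snap(name):
    c=camera_model('wrist'); f=grab_frame('wrist'); cv2.imwrite(f'pics/{name}.png',f); np.save(f'pics/{name}.npy',c,allow_pickle=True); return c,f
E
python3 - <<'E'
from h import *
c,f=snap('wcover');print(get_state()['q'],c['xyz'])
E
```

```text
[ 9.09572221e-01  1.16159250e-01 -4.44397852e-01  5.13424683e-05
 -1.00965992e+00  6.91065140e-02] [0.50294177 0.2024551  0.33130945]
```

View pics/wcover.png

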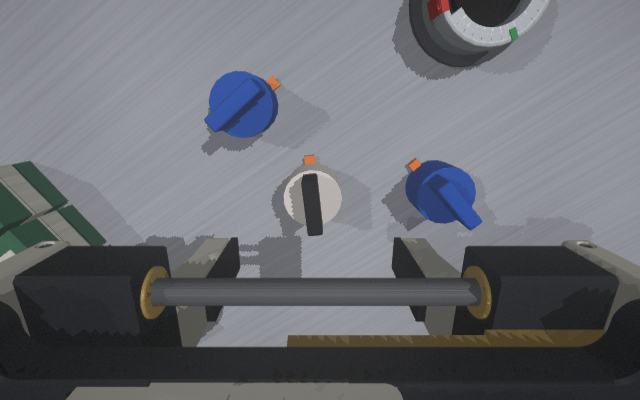

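Run:
```python
from h import *
np.set_printoptions(precision=4,suppress=True)
f=cv2.imread('pics/wcover.png');c=np.load('pics/wcover.npy',allow_pickle=True).item()
r=f[140:245,270:355]
hsv=cv2.cvtColor(r,cv2.COLOR_BGR2HSV)
m=(r.max(2)<75).astype(np.uint8)
n,l,st,ce=cv2.connectedComponentsWithStats(m)
for i in range(1,n):
    if st[i,4]>100:
        print(st[i],ce[i]+[270,140])
        p=np.argwhere(l==i)[:,::-1].astype(np.float32)+[270,140]
        b=cv2.boxPoints(cv2.minAreaRect(p.astype(np.float32)))
        for q in b: print(q,onz(c,*q,.074))
        for row in range(175,240,8):
            xs=p[p[:,1]==row][:,0]
            if len(xs): print(row,xs.min(),xs.max(),onz(c,(xs.min()+xs.max())/2,row,.074)[:2])
o=(hsv[...,0]<20)&(hsv[...,1]>120)
ys,xs=np.nonzero(o);print('lug',xs.min()+270,xs.max()+270,ys.min()+140,ys.max()+140,onz(c,xs.mean()+270,ys.min()+140,.003))
cv2.imwrite('pics/zc.png',cv2.resize(r,None,fx=7,fy=5.5,interpolation=0))
# white bell
mw=((r.min(2)>130)&(hsv[...,1]<60)).astype(np.uint8);ys,xs=np.nonzero(mw);print('white',xs.min()+270,xs.max()+270,ys.min()+140,ys.max()+140)
```

```text
[ 31  34  22  62 946] [311.667  204.3679]
[300.0308 175.2462] [0.4619 0.246  0.074 ]
[315.9077 173.2616] [0.4558 0.2337 0.074 ]
[323.4769 233.8154] [0.4051 0.2594 0.074 ]
[307.6 235.8] [0.4116 0.2725 0.074 ]
175 303.0 316.0 [0.4576 0.2391]
183 301.0 317.0 [0.452  0.2434]
191 302.0 318.0 [0.4455 0.2468]
199 303.0 318.0 [0.4392 0.2505]
207 305.0 319.0 [0.4324 0.2536]
215 306.0 320.0 [0.4256 0.2571]
223 307.0 321.0 [0.4187 0.2606]
231 308.0 322.0 [0.4118 0.2643]
lug 304 314 155 164 [0.4634 0.2372 0.003 ]
white 270 354 140 244
```

View pics/zc.png

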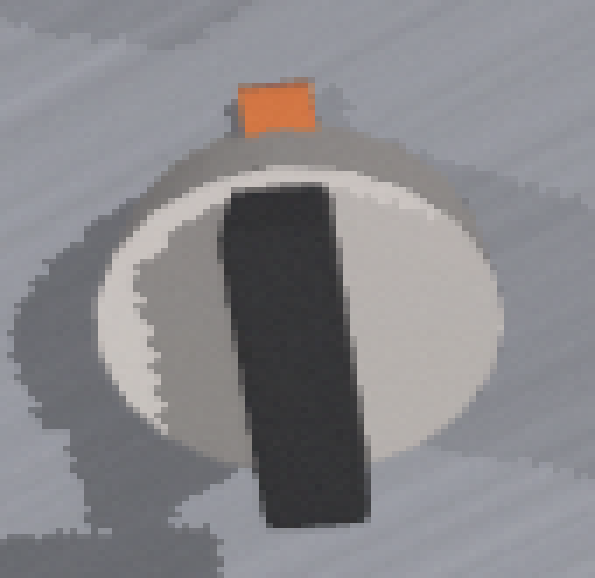

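Request:
apply_moves --steps '[{"translation": [0.04,-0.14,0],"rotation": [0,0,-0.15]},{"translation": [0.08,-0.28,0],"rotation": [0,0,-0.3]},{"translation": [0.12,-0.42,0],"rotation": [0,0,-0.45]},{"translation": [0.16,-0.56,0],"rotation": [0,0,-0.6]},{"translation": [0.2,-0.7,0],"rotation": [0,0,-0.75]},{"translation": [0.24,-0.8,0],"rotation": [0,0,-0.9]},{"translation": [0.26,-0.87,0],"rotation": [0,0,-1]},{"translation": [0.26,-0.87,0],"rotation": [0,0,-1]},{"translation": [0.26,-0.87,0],"rotation": [0,0,-1]},{"translation": [0.26,-0.87,0],"rotation": [0,0,-1]}]'

```text
t: 2.65
eef_pos: [0.5007, 0.0292, 0.1717]
ee_rot: [-3.141, 0.0, -1.116]
force: [-0.4, -0.3, 0.1]
width: 0.0875
gripper_force: 0.0
```

Request:
apply_moves --steps '[{"translation": [0,0,0],"rotation": [0,0,-0.2]},{"translation": [0,0,0],"rotation": [0,0,-0.4]},{"translation": [0,0,0],"rotation": [0,0,-0.6]},{"translation": [0,0,0],"rotation": [0,0,-0.8]},{"translation": [0,0,0],"rotation": [0,0,-1]},{"translation": [0,0,0],"rotation": [0,0,-1]},{"translation": [0,0,0],"rotation": [0,0,-1]},{"translation": [0,0,0],"rotation": [0,0,-1]},{"translation": [0,0,0],"rotation": [0,0,-1]},{"translation": [0,0,0],"rotation": [0,0,-1]}]'

```text
t: 3.48
eef_pos: [0.5007, 0.0289, 0.1716]
ee_rot: [3.142, 0.0, -1.639]
force: [0.4, -1.3, -0.3]
width: 0.0873
gripper_force: 0.0
```

Request:
apply_moves --steps '[{"translation": [0,0,0],"rotation": [0,0,-0.2]},{"translation": [0,0,0],"rotation": [0,0,-0.37]},{"translation": [0,0,0],"rotation": [0,0,-0.37]},{"translation": [0,0,0],"rotation": [0,0,-0.37]},{"translation": [0,0,0],"rotation": [0,0,-0.37]},{"translation": [0,0,0],"rotation": [0,0,-0.37]},{"translation": [0,0,0],"rotation": [0,0,-0.37]},{"translation": [0,0,0],"rotation": [0,0,-0.37]},{"translation": [0,0,0],"rotation": [0,0,-0.37]},{"translation": [0,0,0],"rotation": [0,0,-0.37]}]'

```text
t: 4.32
eef_pos: [0.5007, 0.0287, 0.1716]
ee_rot: [-3.142, 0.0, -1.834]
force: [0.3, 0.5, 0.1]
width: 0.0878
gripper_force: 0.0
```

Run:
```python
from h import *
c,f=snap('wpot');print(get_state()['q'],c['xyz'])
```

```text
[ 4.49586112e-01  1.18062876e-01 -4.42850232e-01 -1.27566551e-05
 -1.00992562e+00 -7.13197293e-01] [ 0.48005853 -0.04930253  0.33100871]
```

View pics/wpot.png

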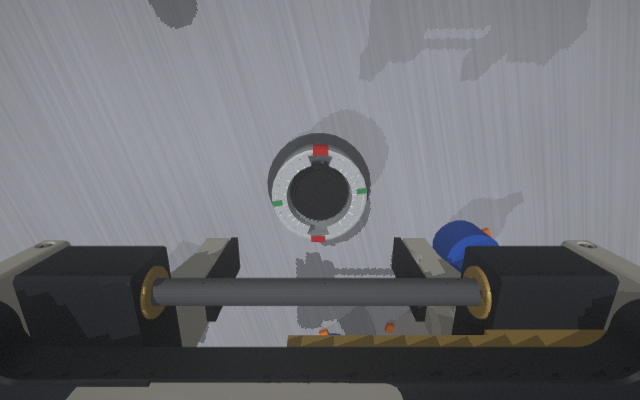

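Run:
```python
from h import *
np.set_printoptions(precision=4,suppress=True)
f=cv2.imread('pics/wpot.png');c=np.load('pics/wpot.npy',allow_pickle=True).item()
x0,y0=262,130
r=f[y0:250,x0:378];h=cv2.cvtColor(r,cv2.COLOR_BGR2HSV)
H,S,V=h[...,0],h[...,1],h[...,2]
for n,m in(('red',((H<8)|(H>172))&(S>120)&(V>60)),('green',(H>45)&(H<85)&(S>100))):
    k,l,st,ce=cv2.connectedComponentsWithStats(m.astype(np.uint8))
    for i in range(1,k):
        if st[i,4]>8: print(n,st[i]+[x0,y0,0,0,0],onz(c,*(ce[i]+[x0,y0]),.05))
# rim outer ellipse
m=((V>135)&(S<60)).astype(np.uint8)
# dark bore inner ellipse
d=((V<60)).astype(np.uint8)
k,l,st,ce=cv2.connectedComponentsWithStats(d)
for i in range(1,k):
    if st[i,4]>300: print('dark',st[i]+[x0,y0,0,0,0],ce[i]+[x0,y0])
# polar outline of the light rim: from centre guess go outward, world space
cc=np.array([.5,.031]);pts=[]
for _ in range(3):
    pts=[]
    for a in np.arange(0,2*np.pi,.05):
        prof=[]
        rs=np.arange(.036,.056,.0003)
        for q in rs:
            u,v=proj(c,[cc[0]+q*np.cos(a),cc[1]+q*np.sin(a),.05])
            prof.append(float(cv2.getRectSubPix(f,(1,1),(float(u),float(v))).mean()))
        g=np.diff(cv2.GaussianBlur(np.array(prof)[None],(9,1),0)[0]);i=g.argmin()
        q=rs[i];pts.append([cc[0]+q*np.cos(a),cc[1]+q*np.sin(a),q])
    P=np.array(pts);A=np.c_[2*P[:,:2],np.ones(len(P))];w=np.ones(len(P),bool)
    for _ in range(8):
        s=np.linalg.lstsq(A[w],(P[w,:2]**2).sum(1),rcond=None)[0]
        R0=np.sqrt(s[2]+s[0]**2+s[1]**2);e=abs(np.hypot(*(P[:,:2]-s[:2]).T)-R0);w=e<max(.001,np.median(e))
    cc=s[:2];print('rim',cc,R0,w.sum())
```

```text
red [313 144  15  12 168] [ 0.486  -0.0103  0.05  ]
red [311 236  14   6  82] [0.5114 0.075  0.05  ]
green [357 189   9   5  39] [0.4586 0.038  0.05  ]
green [273 201   9   5  38] [0.5394 0.0287 0.05  ]
dark [ 290  162   58   58 2497] [318.6716 191.4101]
rim [0.4987 0.0327] 0.045232656591420596 103
rim [0.4987 0.0327] 0.04524448662541716 103
rim [0.4987 0.0327] 0.04525105930582191 103
```

Request:
apply_moves --steps '[{"translation": [-0.04,-0.15,0],"rotation": [0,0,0]},{"translation": [-0.08,-0.3,0],"rotation": [0,0,0]},{"translation": [-0.12,-0.45,0],"rotation": [0,0,0]},{"translation": [-0.16,-0.6,0],"rotation": [0,0,0]},{"translation": [-0.2,-0.75,0],"rotation": [0,0,0]},{"translation": [-0.23,-0.9,0],"rotation": [0,0,0]},{"translation": [-0.26,-1,0],"rotation": [0,0,-0.05]},{"translation": [-0.26,-1,0],"rotation": [0,0,-0.05]},{"translation": [-0.26,-1,0],"rotation": [0,0,-0.05]},{"translation": [-0.26,-1,0],"rotation": [0,0,-0.05]}]'

```text
t: 5.2
eef_pos: [0.4357, -0.2213, 0.1715]
ee_rot: [-3.142, 0.0, -1.861]
force: [0.4, 0.5, -0.6]
width: 0.0872
gripper_force: 0.0
```

Run:
```python
from h import *
np.set_printoptions(precision=4,suppress=True)
c,f=snap('wjar');print(get_state()['q'],c['xyz'])
h=cv2.cvtColor(f,cv2.COLOR_BGR2HSV)
m=((h[...,2]>150)&(h[...,1]<45)).astype(np.uint8);m[260:]=0
m=cv2.morphologyEx(m,cv2.MORPH_OPEN,np.ones((3,3)))
k,l,st,ce=cv2.connectedComponentsWithStats(m)
for i in range(1,k):
    if st[i,4]>300: print(st[i],ce[i],onz(c,*ce[i],.05))
```

```text
[-0.0658  0.0962 -0.4683 -0.0001 -1.0063 -0.2237] [ 0.4129 -0.2987  0.331 ]
[  325    35   138   225 12729] [394.081  170.3835] [ 0.3594 -0.2212  0.05  ]
[ 294   41   38   91 1516] [310.6649  91.6431] [ 0.4137 -0.3099  0.05  ]
[ 251   68   81  171 2186] [301.871  167.9607] [ 0.4411 -0.2481  0.05  ]
[244  99  38  98 853] [261.4021 147.66  ] [ 0.4709 -0.2767  0.05  ]
[ 217  129   43   66 1017] [237.9253 157.4395] [ 0.4946 -0.2745  0.05  ]
[ 86 189  31  56 348] [100.6293 217.9368] [ 0.6447 -0.2574  0.05  ]
```

View pics/wjar.png

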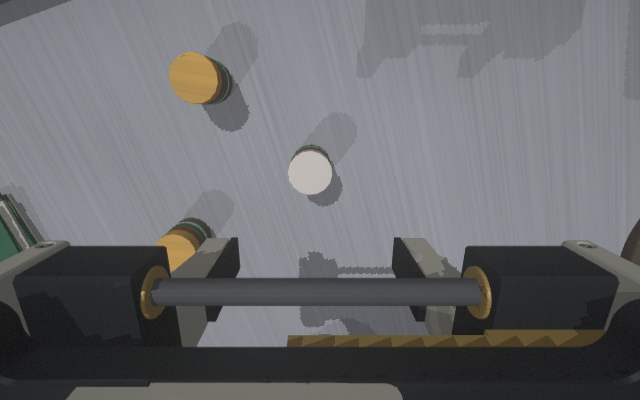

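Run:
```python
from h import *
np.set_printoptions(precision=4,suppress=True)
f=cv2.imread('pics/wjar.png');c=np.load('pics/wjar.npy',allow_pickle=True).item()
b=f.astype(int);m=((b[...,2]-b[...,0]>4)&(b.min(2)>140)).astype(np.uint8);m[:130]=0;m[215:]=0;m[:,:270]=0;m[:,350:]=0
m=cv2.morphologyEx(m,cv2.MORPH_OPEN,np.ones((5,5)))
k,l,st,ce=cv2.connectedComponentsWithStats(m);i=st[1:,4].argmax()+1
print(st[i],ce[i])
ct=max(cv2.findContours((l==i).astype(np.uint8),0,1)[0],key=cv2.contourArea)
e=cv2.fitEllipse(ct);print(e,onz(c,*e[0],.05),onz(c,*ce[i],.05),get_state()['eef_pos'])
```

```text
[ 289  151   43   43 1477] [309.759  172.2525]
((309.7684020996094, 172.24794006347656), (42.14119338989258, 42.79753494262695), 123.57825469970703) [ 0.4353 -0.2421  0.05  ] [ 0.4353 -0.2421  0.05  ] [ 0.4359 -0.2209  0.1715]
```

Request:
apply_moves --steps '[{"translation": [0,-0.08,0],"rotation": [0,0,0]},{"translation": [0,-0.083,-0.1],"rotation": [0,0,0]},{"translation": [0,-0.083,-0.22],"rotation": [0,0,0]},{"translation": [0,-0.083,-0.34],"rotation": [0,0,0]},{"translation": [0,-0.083,-0.45],"rotation": [0,0,0]},{"translation": [0,-0.083,-0.54],"rotation": [0,0,0]},{"translation": [0,-0.083,-0.594],"rotation": [0,0,0]},{"translation": [0,-0.083,-0.594],"rotation": [0,0,0]},{"translation": [0,-0.083,-0.594],"rotation": [0,0,0]},{"translation": [0,-0.083,-0.594],"rotation": [0,0,0]}]'

```text
t: 6.08
eef_pos: [0.4368, -0.2416, 0.024]
ee_rot: [-3.14, -0.0, -1.859]
force: [1.3, -1.3, -0.1]
width: 0.0874
gripper_force: 0.0
```

Request:
apply_moves --steps '[{"translation": [0,0,0],"rotation": [0,0,0]},{"translation": [0,0,0],"rotation": [0,0,0]},{"translation": [0,0,0],"rotation": [0,0,0]},{"translation": [0,0,0],"rotation": [0,0,0]},{"translation": [0,0,0],"rotation": [0,0,0]},{"translation": [0,0,0],"rotation": [0,0,0]},{"translation": [0,0,0],"rotation": [0,0,0]},{"translation": [0,0,0],"rotation": [0,0,0]},{"translation": [0,0,0],"rotation": [0,0,0]},{"translation": [0,0,0],"rotation": [0,0,0]}]' --jaw 1 --newtons 20

```text
t: 6.92
eef_pos: [0.4356, -0.2421, 0.023]
ee_rot: [3.141, -0.0, -1.861]
force: [0.0, -0.1, 1.8]
width: 0.0413
gripper_force: 20.0
```

Request:
apply_moves --steps '[{"translation": [0,0,0.06],"rotation": [0,0,0]},{"translation": [0,0,0.18],"rotation": [0,0,0]},{"translation": [0.02,0.06,0.3],"rotation": [0,0,0]},{"translation": [0.05,0.18,0.42],"rotation": [0,0,0]},{"translation": [0.09,0.34,0.5],"rotation": [0,0,0]},{"translation": [0.13,0.5,0.508],"rotation": [0,0,0]},{"translation": [0.17,0.66,0.508],"rotation": [0,0,0]},{"translation": [0.2,0.82,0.508],"rotation": [0,0,0]},{"translation": [0.23,0.94,0.508],"rotation": [0,0,0]},{"translation": [0.25,1,0.508],"rotation": [0,0,0]}]'

```text
t: 7.75
eef_pos: [0.4988, 0.0114, 0.1502]
ee_rot: [-3.141, 0.001, -1.859]
force: [0.6, 0.7, -1.9]
width: 0.0418
gripper_force: 20.0
```

Request:
apply_moves --steps '[{"translation": [0.002,0.05,0],"rotation": [0,0,0]},{"translation": [0.004,0.1,0],"rotation": [0,0,0]},{"translation": [0.004,0.1,0],"rotation": [0,0,0]},{"translation": [0.004,0.1,0],"rotation": [0,0,0]},{"translation": [0.004,0.1,0],"rotation": [0,0,0]},{"translation": [0.004,0.1,0],"rotation": [0,0,-0.05]},{"translation": [0.004,0.1,0],"rotation": [0,0,0]},{"translation": [0.004,0.1,0],"rotation": [0,0,0]},{"translation": [0.004,0.1,0],"rotation": [0,0,0]},{"translation": [0.004,0.1,0],"rotation": [0,0,0]}]'

```text
t: 8.58
eef_pos: [0.4991, 0.0323, 0.1501]
ee_rot: [3.142, 0.0, -1.862]
force: [-0.9, 0.4, -1.5]
width: 0.0414
gripper_force: 20.0
```

Run:
```python
from h import *
c,f=snap('wheld');s=get_state();print(s['eef_pos'],s['width'],s['force'])
```

```text
[0.49912274 0.03242179 0.1500866 ] 0.04184209652910633 [ 0.84545614  1.10756097 -2.05435843]
```

View pics/wheld.png

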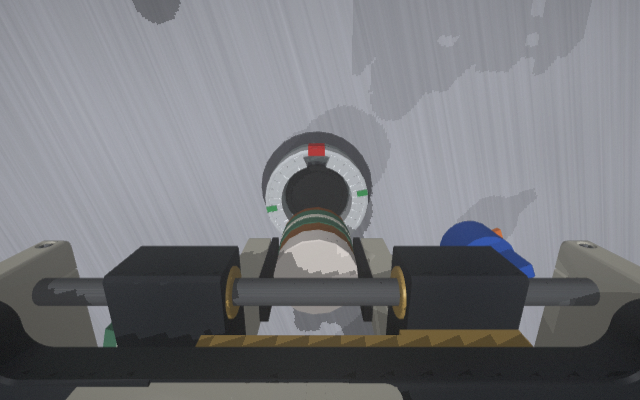

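Request:
apply_moves --steps '[{"translation": [0,0.002,-0.05],"rotation": [0,0,0]},{"translation": [0,0.002,-0.12],"rotation": [0,0,0]},{"translation": [0,0.002,-0.19],"rotation": [0,0,0]},{"translation": [0,0.002,-0.25],"rotation": [0,0,0]},{"translation": [0,0.002,-0.3],"rotation": [0,0,0]},{"translation": [0,0.002,-0.34],"rotation": [0,0,0]},{"translation": [0,0.002,-0.355],"rotation": [0,0,0]},{"translation": [0,0.002,-0.363],"rotation": [0,0,0]},{"translation": [0,0.002,-0.37],"rotation": [0,0,0]},{"translation": [0,0.002,-0.373],"rotation": [0,0,0]}]'

```text
t: 9.47
eef_pos: [0.4996, 0.0336, 0.0572]
ee_rot: [-3.141, 0.001, -1.861]
force: [-0.8, -0.4, 0.2]
width: 0.0419
gripper_force: 20.0
```

Run:
```python
from h import *
s=get_state();print(s['eef_pos'],s['ee_rot'],s['width'],s['force'],s['moment'])
f=grab_frame('side');cv2.imwrite('pics/side1.png',cv2.resize(f[150:300,230:450],None,fx=3.5,fy=3.5))
```

```text
[0.49964416 0.03355987 0.05718666] [-3.14089298e+00  5.26130952e-04 -1.86082751e+00] 0.04187344303396171 [-0.77284102 -0.40102437  0.24086255] [ 0.1410665  -0.05670629 -0.03935535]
```

View pics/side1.png

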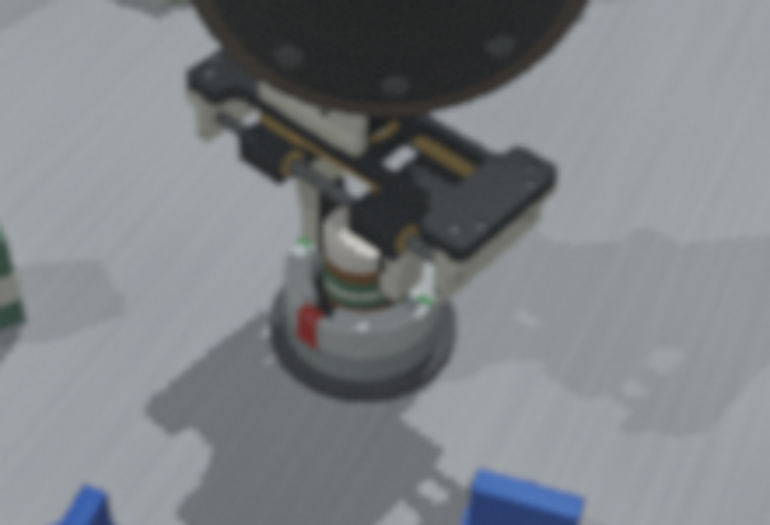

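Request:
apply_moves --steps '[{"translation": [0,0,0],"rotation": [0,0,0]},{"translation": [0,0,0],"rotation": [0,0,0]},{"translation": [0,0,0],"rotation": [0,0,0]},{"translation": [0,0,0],"rotation": [0,0,0]},{"translation": [0,0,0],"rotation": [0,0,0]},{"translation": [0,0,0.02],"rotation": [0,0,0]},{"translation": [0,0,0.08],"rotation": [0,0,0]},{"translation": [0,0,0.18],"rotation": [0,0,0]},{"translation": [0,0,0.3],"rotation": [0,0,0]},{"translation": [0,0,0.4],"rotation": [0,0,0]}]' --jaw -1

```text
t: 10.35
eef_pos: [0.4993, 0.0333, 0.1588]
ee_rot: [-3.141, -0.0, -1.861]
force: [0.8, 0.3, -1.1]
width: 0.0874
gripper_force: 0.0
```

Run:
```python
from h import *
np.set_printoptions(precision=4,suppress=True)
s=get_state();print(s['eef_pos'],s['ee_rot'])
c,f=snap('wplaced')
b=f.astype(int);m=((b[...,2]-b[...,0]>4)&(b.min(2)>120)).astype(np.uint8);m[250:]=0;m[:120]=0;m[:,:260]=0;m[:,380:]=0
m=cv2.morphologyEx(m,cv2.MORPH_OPEN,np.ones((5,5)))
k,l,st,ce=cv2.connectedComponentsWithStats(m);i=st[1:,4].argmax()+1
ct=max(cv2.findContours((l==i).astype(np.uint8),0,1)[0],key=cv2.contourArea)
e=cv2.fitEllipse(ct);print(st[i],e,onz(c,*e[0],.084))
h=cv2.cvtColor(f,cv2.COLOR_BGR2HSV)[100:260]
m=(h[...,0]>45)&(h[...,0]<85)&(h[...,1]>100)
k,l,st,ce=cv2.connectedComponentsWithStats(m.astype(np.uint8))
for i in range(1,k):
    if st[i,4]>8: print('green',st[i],onz(c,*(ce[i]+[0,100]),.05))
cv2.imwrite('pics/wplaced_c.png',f[100:320,180:460])
```

```text
[0.4993 0.0333 0.1588] [-3.1411 -0.     -1.8607]
[ 291  183   50   51 1961] ((315.25421142578125, 208.64830017089844), (48.40355682373047, 49.86613464355469), 110.51541900634766) [0.4997 0.033  0.084 ]
green [356  87  10   5  42] [0.4584 0.038  0.05  ]
green [268 102  10   6  39] [0.5396 0.0287 0.05  ]
```

View pics/wplaced_c.png

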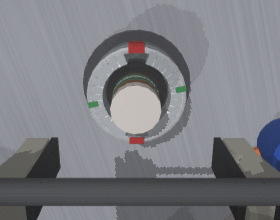

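Request:
apply_moves --steps '[{"translation": [-0.02,0.08,0.04],"rotation": [0,0,0.1]},{"translation": [-0.06,0.2,0.04],"rotation": [0,0,0.2]},{"translation": [-0.1,0.34,0.04],"rotation": [0,0,0.35]},{"translation": [-0.15,0.48,0.04],"rotation": [0,0,0.5]},{"translation": [-0.19,0.62,0.04],"rotation": [0,0,0.65]},{"translation": [-0.23,0.74,0.04],"rotation": [0,0,0.8]},{"translation": [-0.26,0.83,0.04],"rotation": [0,0,0.95]},{"translation": [-0.276,0.885,0.04],"rotation": [0,0,1]},{"translation": [-0.276,0.885,0.04],"rotation": [0,0,1]},{"translation": [-0.276,0.885,0.04],"rotation": [0,0,1]}]' --jaw 0

```text
t: 11.23
eef_pos: [0.4299, 0.2551, 0.1669]
ee_rot: [3.142, -0.0, -1.336]
force: [0.1, -0.2, 0.5]
width: 0.0441
gripper_force: 0.0
```

Request:
apply_moves --steps '[{"translation": [0,0,0],"rotation": [0,0,0.2]},{"translation": [0,0,0],"rotation": [0,0,0.4]},{"translation": [0,0,0],"rotation": [0,0,0.6]},{"translation": [0,0,0],"rotation": [0,0,0.8]},{"translation": [0,0,0],"rotation": [0,0,1]},{"translation": [0,0,0],"rotation": [0,0,1]},{"translation": [0,0,0],"rotation": [0,0,1]},{"translation": [0,0,0],"rotation": [0,0,1]},{"translation": [0,0,0],"rotation": [0,0,1]},{"translation": [0,0,0],"rotation": [0,0,1]}]'

```text
t: 12.07
eef_pos: [0.4303, 0.2544, 0.1668]
ee_rot: [3.142, 0.0, -0.816]
force: [0.1, -0.1, -0.0]
width: 0.044
gripper_force: 0.0
```

Request:
apply_moves --steps '[{"translation": [0,0,0],"rotation": [0,0,0.2]},{"translation": [0,0,0],"rotation": [0,0,0.4]},{"translation": [0,0,0],"rotation": [0,0,0.6]},{"translation": [0,0,0],"rotation": [0,0,0.637]},{"translation": [0,0,0],"rotation": [0,0,0.637]},{"translation": [0,0,0],"rotation": [0,0,0.637]},{"translation": [0,0,0],"rotation": [0,0,0.637]},{"translation": [0,0,0],"rotation": [0,0,0.637]},{"translation": [0,0,0],"rotation": [0,0,0.637]},{"translation": [0,0,0],"rotation": [0,0,0.637]}]'

```text
t: 12.9
eef_pos: [0.4302, 0.2547, 0.1668]
ee_rot: [3.142, 0.0, -0.481]
force: [0.4, 0.6, 0.1]
width: 0.0435
gripper_force: 0.0
```

Run:
```python
from h import *
np.set_printoptions(precision=4,suppress=True)
s=get_state();print(s['eef_pos'],s['ee_rot'],s['width'])
c,f=snap('wcover2')
h=cv2.cvtColor(f,cv2.COLOR_BGR2HSV)
u,v=proj(c,[.4303,.2546,.074]);u,v=int(u),int(v);print(u,v)
x0,y0=u-22,v-45
r=f[y0:v+38,x0:u+22]
m=(r.max(2)<75).astype(np.uint8)
k,l,st,ce=cv2.connectedComponentsWithStats(m);i=st[1:,4].argmax()+1
p=np.argwhere(l==i)[:,::-1]+[x0,y0];print(st[i],x0,y0)
for row in list(range(p[:,1].min(),p[:,1].max()+1,6))+[p[:,1].max()]:
    xs=p[p[:,1]==row][:,0];print(row,xs.min(),xs.max(),onz(c,(xs.min()+xs.max()+0)/2,row,.074)[:2])
o=(h[...,0]<20)&(h[...,1]>120)&(h[...,2]>150);o[:, :u-25]=0;o[:,u+25:]=0;o[240:]=0
ys,xs=np.nonzero(o);print('lug',xs.mean(),ys.min(),onz(c,xs.mean(),ys.min()-.5,.006))
```

```text
[0.4302 0.2547 0.1668] [ 3.1416  0.     -0.4809] 0.0434584538549999
315 202
[ 15  10  15  62 926] 293 157
167 309 321 [0.458  0.2408]
173 308 322 [0.4534 0.2431]
179 308 322 [0.4488 0.2455]
185 308 322 [0.4442 0.248 ]
191 308 322 [0.4395 0.2504]
197 308 322 [0.4348 0.2529]
203 308 322 [0.4299 0.2554]
209 308 322 [0.4251 0.258 ]
215 308 322 [0.4201 0.2605]
221 308 322 [0.4152 0.2631]
227 308 322 [0.4101 0.2658]
228 309 322 [0.409  0.2658]
lug 310.0 66 [0.5361 0.2054 0.006 ]
```

Request:
apply_moves --steps '[{"translation": [0.003,0,-0.06],"rotation": [0,0,0]},{"translation": [0.003,0,-0.14],"rotation": [0,0,0]},{"translation": [0.003,0,-0.22],"rotation": [0,0,0]},{"translation": [0.003,0,-0.3],"rotation": [0,0,0]},{"translation": [0.003,0,-0.38],"rotation": [0,0,0]},{"translation": [0.003,0,-0.44],"rotation": [0,0,0]},{"translation": [0.003,0,-0.479],"rotation": [0,0,0]},{"translation": [0.003,0,-0.479],"rotation": [0,0,0]},{"translation": [0.003,0,-0.479],"rotation": [0,0,0]},{"translation": [0.003,0,-0.479],"rotation": [0,0,0]}]'

```text
t: 13.78
eef_pos: [0.4315, 0.2552, 0.0479]
ee_rot: [-3.14, -0.0, -0.48]
force: [0.9, 0.5, -0.2]
width: 0.0441
gripper_force: 0.0
```

Request:
apply_moves --steps '[{"translation": [0,0,0],"rotation": [0,0,0]},{"translation": [0,0,0],"rotation": [0,0,0]},{"translation": [0,0,0],"rotation": [0,0,0]},{"translation": [0,0,0],"rotation": [0,0,0]},{"translation": [0,0,0],"rotation": [0,0,0]},{"translation": [0,0,0],"rotation": [0,0,0]},{"translation": [0,0,0],"rotation": [0,0,0]},{"translation": [0,0,0],"rotation": [0,0,0]},{"translation": [0,0,0],"rotation": [0,0,0]},{"translation": [0,0,0],"rotation": [0,0,0]}]' --jaw 1 --newtons 50

```text
t: 14.62
eef_pos: [0.431, 0.2547, 0.0473]
ee_rot: [-3.141, -0.0, -0.48]
force: [-2.1, -1.3, 4.4]
width: 0.0137
gripper_force: 50.0
```

Request:
apply_moves --steps '[{"translation": [0,0,0.05],"rotation": [0,0,0]},{"translation": [0,0,0.15],"rotation": [0,0,0]},{"translation": [0,0,0.26],"rotation": [0,0,0]},{"translation": [0,0,0.36],"rotation": [0,0,-0.1]},{"translation": [0,0,0.44],"rotation": [0,0,-0.25]},{"translation": [0.02,-0.06,0.472],"rotation": [0,0,-0.4]},{"translation": [0.05,-0.16,0.472],"rotation": [0,0,-0.55]},{"translation": [0.08,-0.28,0.472],"rotation": [0,0,-0.7]},{"translation": [0.12,-0.4,0.472],"rotation": [0,0,-0.85]},{"translation": [0.16,-0.52,0.472],"rotation": [0,0,-1]}]'

```text
t: 15.45
eef_pos: [0.4706, 0.1234, 0.1647]
ee_rot: [3.141, 0.0, -1.007]
force: [0.3, 0.1, -1.5]
width: 0.0134
gripper_force: 50.0
```

Request:
apply_moves --steps '[{"translation": [0.03,-0.1,0],"rotation": [0,0,-0.15]},{"translation": [0.06,-0.2,0],"rotation": [0,0,-0.3]},{"translation": [0.09,-0.29,0],"rotation": [0,0,-0.45]},{"translation": [0.112,-0.35,0],"rotation": [0,0,-0.6]},{"translation": [0.112,-0.366,0],"rotation": [0,0,-0.75]},{"translation": [0.112,-0.366,0],"rotation": [0,0,-0.9]},{"translation": [0.112,-0.366,0],"rotation": [0,0,-1]},{"translation": [0.112,-0.366,0],"rotation": [0,0,-1]},{"translation": [0.112,-0.366,0],"rotation": [0,0,-1]},{"translation": [0.112,-0.366,0],"rotation": [0,0,-1]}]'

```text
t: 16.28
eef_pos: [0.4988, 0.0332, 0.1648]
ee_rot: [3.141, -0.0, -1.525]
force: [-0.2, 0.1, -2.5]
width: 0.0135
gripper_force: 50.0
```

Request:
apply_moves --steps '[{"translation": [0,0,0],"rotation": [0,0,-0.15]},{"translation": [0,0,0],"rotation": [0,0,-0.3]},{"translation": [0,0,0],"rotation": [0,0,-0.45]},{"translation": [0,0,0],"rotation": [0,0,-0.58]},{"translation": [0,0,0],"rotation": [0,0,-0.637]},{"translation": [0,0,0],"rotation": [0,0,-0.637]},{"translation": [0,0,0],"rotation": [0,0,-0.637]},{"translation": [0,0,0],"rotation": [0,0,-0.637]},{"translation": [0,0,0],"rotation": [0,0,-0.637]},{"translation": [0,0,0],"rotation": [0,0,-0.637]}]'

```text
t: 17.12
eef_pos: [0.499, 0.0332, 0.1651]
ee_rot: [-3.142, 0.0, -1.86]
force: [-0.5, 0.9, -1.4]
width: 0.0138
gripper_force: 50.0
```

Run:
```python
from h import *
np.set_printoptions(precision=4,suppress=True)
s=get_state();print(s['eef_pos'],s['ee_rot'],s['width'],s['force'])
c,f=snap('wcarry')
cv2.imwrite('pics/wcarry_c.png',cv2.resize(f[100:320,180:460],None,fx=2,fy=2))
h=cv2.cvtColor(f,cv2.COLOR_BGR2HSV)
m=((h[...,0]>45)&(h[...,0]<85)&(h[...,1]>100));m[260:]=0
k,l,st,ce=cv2.connectedComponentsWithStats(m.astype(np.uint8))
for i in range(1,k):
    if 8<st[i,4]<100: print('green',st[i],onz(c,*ce[i],.05))
o=((h[...,0]>5)&(h[...,0]<20)&(h[...,1]>120)&(h[...,2]>120));o[:,:250]=0;o[:,390:]=0;o[:100]=0
k,l,st,ce=cv2.connectedComponentsWithStats(o.astype(np.uint8))
for i in range(1,k):
    if st[i,4]>20:print('lug',st[i],ce[i],onz(c,st[i,0]+st[i,2]/2-.5,st[i,1]-.5,s['eef_pos'][2]-.0473+.003))
```

```text
[0.499  0.0332 0.1651] [-3.1416  0.     -1.86  ] 0.013843298784865954 [-0.5188  0.8974 -1.3747]
green [355 185   9   6  42] [0.4585 0.0379 0.05  ]
green [269 200   9   6  40] [0.5396 0.0286 0.05  ]
lug [308 172  17  15 235] [315.6936 178.6426] [ 0.4882 -0.0025  0.1208]
lug [321 330   9   6  45] [325.1111 332.8889] [0.5182 0.1234 0.1208]
```

View pics/wcarry_c.png

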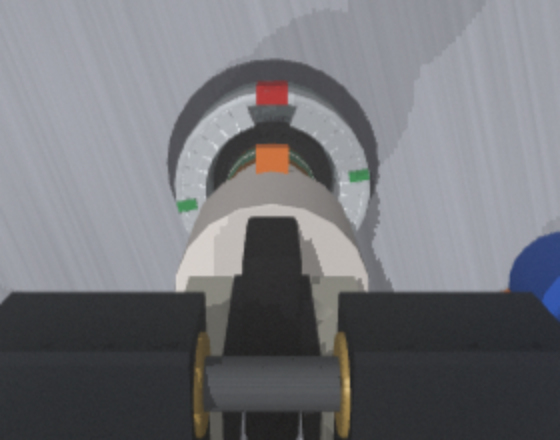

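Request:
apply_moves --steps '[{"translation": [0,0,-0.03],"rotation": [0,0,0]},{"translation": [0,0,-0.07],"rotation": [0,0,0]},{"translation": [0,0,-0.11],"rotation": [0,0,0]},{"translation": [0,0,-0.15],"rotation": [0,0,0]},{"translation": [0,0,-0.19],"rotation": [0,0,0]},{"translation": [0,0,-0.22],"rotation": [0,0,0]},{"translation": [0,0,-0.25],"rotation": [0,0,0]},{"translation": [0,0,-0.26],"rotation": [0,0,0]},{"translation": [0,0,-0.26],"rotation": [0,0,0]},{"translation": [0,0,-0.26],"rotation": [0,0,0]}]'

```text
t: 18.0
eef_pos: [0.4992, 0.0332, 0.1001]
ee_rot: [-3.141, -0.0, -1.861]
force: [-1.2, 1.0, -2.2]
width: 0.014
gripper_force: 50.0
```

Run:
```python
from h import *
np.set_printoptions(precision=4,suppress=True)
s=get_state();print(s['eef_pos'],s['ee_rot'],s['force'],s['moment'])
c,f=snap('wdown')
h=cv2.cvtColor(f,cv2.COLOR_BGR2HSV)
for n,m in (('lug',(h[...,0]>5)&(h[...,0]<20)&(h[...,1]>120)&(h[...,2]>120)),('red',((h[...,0]<5)|(h[...,0]>172))&(h[...,1]>120)&(h[...,2]>60))):
    m[:,:250]=0;m[:,390:]=0;m[:80]=0;m[260:]=0
    k,l,st,ce=cv2.connectedComponentsWithStats(m.astype(np.uint8))
    for i in range(1,k):
        if st[i,4]>20:print(n,st[i],ce[i])
```

```text
[0.4992 0.0332 0.1001] [-3.1415 -0.0001 -1.8607] [-1.2447  0.9915 -2.1791] [ 0.0898 -0.1246  0.0512]
lug [308 172  17  15 232] [315.5302 178.6595]
red [306 150  21  16 303] [315.7195 157.9505]
```

Request:
apply_moves --steps '[{"translation": [0,0,-0.01],"rotation": [0,0,0]},{"translation": [0,0,-0.02],"rotation": [0,0,0]},{"translation": [0,0,-0.03],"rotation": [0,0,0]},{"translation": [0,0,-0.04],"rotation": [0,0,0]},{"translation": [0,0,-0.05],"rotation": [0,0,0]},{"translation": [0,0,-0.06],"rotation": [0,0,0]},{"translation": [0,0,-0.07],"rotation": [0,0,0]},{"translation": [0,0,-0.08],"rotation": [0,0,0]},{"translation": [0,0,-0.086],"rotation": [0,0,0]},{"translation": [0,0,-0.086],"rotation": [0,0,0]}]'

```text
t: 18.88
eef_pos: [0.4996, 0.0333, 0.079]
ee_rot: [-3.141, 0.0, -1.86]
force: [-2.2, 0.8, 10.1]
width: 0.0136
gripper_force: 50.0
```

Request:
apply_moves --steps '[{"translation": [0,0,0],"rotation": [0,0,-0.1]},{"translation": [0,0,0],"rotation": [0,0,-0.2]},{"translation": [0,0,0],"rotation": [0,0,-0.3]},{"translation": [0,0,0],"rotation": [0,0,-0.4]},{"translation": [0,0,0],"rotation": [0,0,-0.5]},{"translation": [0,0,0],"rotation": [0,0,-0.6]},{"translation": [0,0,0],"rotation": [0,0,-0.7]},{"translation": [0,0,0],"rotation": [0,0,-0.8]},{"translation": [0,0,0],"rotation": [0,0,-0.9]},{"translation": [0,0,0],"rotation": [0,0,-1]}]'

```text
t: 19.72
eef_pos: [0.4999, 0.0334, 0.0794]
ee_rot: [-3.14, 0.001, -2.386]
force: [-0.9, 0.6, 9.3]
width: 0.0137
gripper_force: 50.0
```

Run:
```python
from h import *
np.set_printoptions(precision=4,suppress=True)
s=get_state();print(s['eef_pos'],s['ee_rot'],s['force'],s['moment'],s['q'])
```

```text
[0.4999 0.0334 0.0794] [-3.1405  0.0015 -2.3863] [-0.855   0.5818  9.2756] [0.2128 0.5255 0.093 ] [ 0.46    0.225  -0.5607  0.0009 -0.7834 -1.2762]
```

Request:
apply_moves --steps '[{"translation": [0,0,-0.002],"rotation": [0,0,-0.1]},{"translation": [0,0,-0.002],"rotation": [0,0,-0.2]},{"translation": [0,0,-0.002],"rotation": [0,0,-0.3]},{"translation": [0,0,-0.002],"rotation": [0,0,-0.4]},{"translation": [0,0,-0.002],"rotation": [0,0,-0.5]},{"translation": [0,0,-0.002],"rotation": [0,0,-0.6]},{"translation": [0,0,-0.002],"rotation": [0,0,-0.7]},{"translation": [0,0,-0.002],"rotation": [0,0,-0.8]},{"translation": [0,0,-0.002],"rotation": [0,0,-0.9]},{"translation": [0,0,-0.002],"rotation": [0,0,-1]}]'

```text
t: 20.55
eef_pos: [0.4999, 0.0334, 0.0789]
ee_rot: [-3.141, 0.002, -2.91]
force: [-1.4, 1.2, 9.1]
width: 0.0135
gripper_force: 50.0
```

Request:
apply_moves --steps '[{"translation": [0,0,0],"rotation": [0,0,-0.1]},{"translation": [0,0,0],"rotation": [0,0,-0.2]},{"translation": [0,0,0],"rotation": [0,0,-0.3]},{"translation": [0,0,0],"rotation": [0,0,-0.4]},{"translation": [0,0,0],"rotation": [0,0,-0.5]},{"translation": [0,0,0],"rotation": [0,0,-0.58]},{"translation": [0,0,0],"rotation": [0,0,-0.64]},{"translation": [0,0,0],"rotation": [0,0,-0.67]},{"translation": [0,0,0],"rotation": [0,0,-0.67]},{"translation": [0,0,0],"rotation": [0,0,-0.67]}]'

```text
t: 21.38
eef_pos: [0.4999, 0.0334, 0.0789]
ee_rot: [3.141, 0.002, 3.025]
force: [-1.8, 0.1, 9.4]
width: 0.0136
gripper_force: 50.0
```

Run:
```python
from h import *
np.set_printoptions(precision=4,suppress=True)
s=get_state();print(s['eef_pos'],s['ee_rot'],s['force'],s['moment'],s['q'])
c,f=snap('wturned')
h=cv2.cvtColor(f,cv2.COLOR_BGR2HSV)
for n,m in (('green',(h[...,0]>45)&(h[...,0]<85)&(h[...,1]>100)),('red',((h[...,0]<5)|(h[...,0]>172))&(h[...,1]>120)&(h[...,2]>60))):
    m[:,:200]=0;m[:,440:]=0;m[:80]=0;m[260:]=0
    k,l,st,ce=cv2.connectedComponentsWithStats(m.astype(np.uint8))
    for i in range(1,k):
        if st[i,4]>8:print(n,st[i],ce[i],onz(c,*ce[i],.05))
```

```text
[0.4999 0.0334 0.0789] [3.1411 0.0018 3.0249] [-1.7899  0.0739  9.4486] [0.1336 0.5196 0.0286] [ 0.46    0.2257 -0.5612  0.0008 -0.7822 -2.1481]
green [311 164   7  14  91] [313.9341 170.2857] [0.4589 0.0373 0.05  ]
red [242 208  13  23 223] [248.2825 219.8072] [ 0.4868 -0.0095  0.05  ]
red [373 228  14  18 155] [379.3613 237.8774] [0.5099 0.0754 0.05  ]
```

Request:
apply_moves --steps '[{"translation": [0,0,0.004],"rotation": [0,0,0]},{"translation": [0,0,0.008],"rotation": [0,0,0]},{"translation": [0,0,0.012],"rotation": [0,0,0]},{"translation": [0,0,0.016],"rotation": [0,0,0]},{"translation": [0,0,0.02],"rotation": [0,0,0]},{"translation": [0,0,0.024],"rotation": [0,0,0]},{"translation": [0,0,0.028],"rotation": [0,0,0]},{"translation": [0,0,0.032],"rotation": [0,0,0]},{"translation": [0,0,0.032],"rotation": [0,0,0]},{"translation": [0,0,0.032],"rotation": [0,0,0]}]'

```text
t: 22.27
eef_pos: [0.4998, 0.0334, 0.0866]
ee_rot: [3.141, 0.002, 3.025]
force: [0.1, 0.0, 6.9]
width: 0.0135
gripper_force: 50.0
```

Run:
```python
from h import *
np.set_printoptions(precision=4,suppress=True)
s=get_state();print(s['eef_pos'],s['ee_rot'],s['force'],s['moment'])
```

```text
[0.4998 0.0334 0.0866] [3.1411 0.0016 3.0248] [0.0756 0.0428 6.8896] [ 0.1342 -0.0482  0.0283]
```

Request:
apply_moves --steps '[{"translation": [0,0,0.002],"rotation": [0,0,0]},{"translation": [0,0,0.003],"rotation": [0,0,0]},{"translation": [0,0,0.004],"rotation": [0,0,0]},{"translation": [0,0,0.005],"rotation": [0,0,0]},{"translation": [0,0,0.006],"rotation": [0,0,0]},{"translation": [0,0,0.006],"rotation": [0,0,0]},{"translation": [0,0,0.006],"rotation": [0,0,0]},{"translation": [0,0,0.006],"rotation": [0,0,0]},{"translation": [0,0,0.006],"rotation": [0,0,0]},{"translation": [0,0,0.006],"rotation": [0,0,0]}]'

```text
t: 23.1
eef_pos: [0.4997, 0.0334, 0.0873]
ee_rot: [3.141, 0.001, 3.024]
force: [5.2, 0.1, -3.0]
width: 0.0139
gripper_force: 50.0
```

Request:
apply_moves --steps '[{"translation": [0,0,0],"rotation": [0,0,0]},{"translation": [0,0,0],"rotation": [0,0,0]},{"translation": [0,0,0],"rotation": [0,0,0]},{"translation": [0,0,0],"rotation": [0,0,0]},{"translation": [0,0,0],"rotation": [0,0,0]},{"translation": [0,0,0.05],"rotation": [0,0,0]},{"translation": [0,0,0.15],"rotation": [0,0,0]},{"translation": [0,0,0.3],"rotation": [0,0,0]},{"translation": [0,0,0.4],"rotation": [0,0,0]},{"translation": [0,0,0.4],"rotation": [0,0,0]}]' --jaw -0.2

```text
t: 23.93
eef_pos: [0.5018, 0.0339, 0.1931]
ee_rot: [3.138, 0.008, 3.025]
force: [1.7, 0.7, 0.3]
width: 0.0524
gripper_force: 0.0
```

Run:
```python
from h import *
s=get_state();print(s['eef_pos'],s['force'],s['width'])
c,f=snap('wfinal')
f2=grab_frame('side')
a=cv2.resize(f[90:290,200:440],(480,400));b=cv2.resize(f2[150:280,270:420],None,fx=2,fy=400/130)[:400,:300]
cv2.imwrite('pics/final_c.png',np.hstack([a,b]))
h=cv2.cvtColor(f,cv2.COLOR_BGR2HSV);x=f[120:260,285:345];m=(x.max(2)<75).astype(np.uint8)
k,l,st,ce=cv2.connectedComponentsWithStats(m)
for i in range(1,k):
    if st[i,4]>300:
        p=np.argwhere(l==i)[:,::-1]+[285,120]
        for row in (p[:,1].min()+10,p[:,1].max()-8,p[:,1].max()):
            q=p[p[:,1]==row][:,0];print(row,q.min(),q.max(),onz(c,(q.min()+q.max())/2,row,.114))
```

```text
[0.50176491 0.03385607 0.19314308] [1.6992016  0.65867045 0.27089444] 0.052445096906580994
177 306 322 [0.47723224 0.03584805 0.114     ]
224 307 322 [0.51736572 0.0314986  0.114     ]
232 308 321 [0.52459497 0.03064283 0.114     ]
```

View pics/final_c.png

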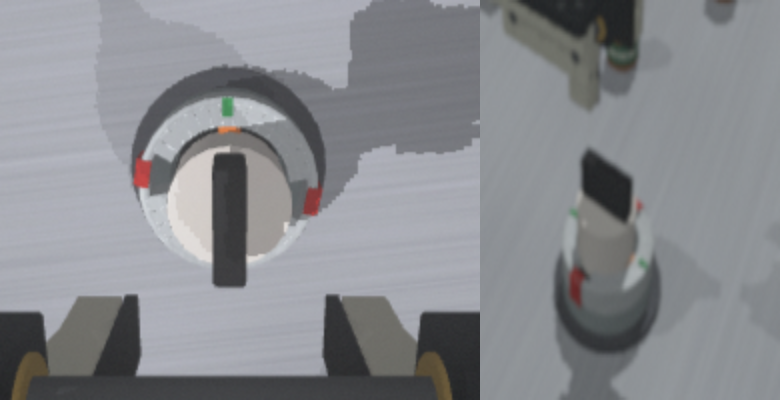

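The cover sits upright in the pot. Its bar, in crop column 229, lines up with the green mark at (228,106), and the orange lug is under the lip. The bar angle is about -6.2°, against -6.6° for the pot, and the gripper is clear.

```bash
python3 -c "
from station import *
print(job_done())"
```

```text
the job is handed in; nothing more can be done
None
```

The white-lidded jar stands on the platform under the white cover, which is turned to the green marks, sprung up and locked (a light upward pull met the stop). The gripper let go and is clear, and the job was handed in at about 24 s.

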